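# Spread the piled toy boats onto their drying stands

### The job

Take the pile of painted toy boat hulls apart and set each one, right way up, on the drying stand of its own colour: lying across both runners, centred on the stand and square to the runners, with bow and stern either way round. Set them down gently: the paint is fresh, so let none of them drop or tumble off the pile.

Things in the scene. Friction and masses are not known exactly. Their poses are not given: they have to be found in the camera images.
- boat_red: red painted wooden toy boat hull: flat block 130 x 38 x 24 mm high, ~60 g, square stern, pointed bow (last 19 mm), dark mast hole and patch on top. Origin: mid-length, mid-width, on the underside; x to the bow, z up. Starts in the crosswise pile: one of the two at the bottom, on battens 20 mm high; hulls of a pair lie 84 mm apart (centrelines).
- boat_blue: blue painted wooden toy boat hull: flat block 130 x 38 x 24 mm high, ~60 g, square stern, pointed bow (last 19 mm), dark mast hole and patch on top. Origin: mid-length, mid-width, on the underside; x to the bow, z up. Starts in the crosswise pile: one of the two at the bottom, on battens 20 mm high; hulls of a pair lie 84 mm apart (centrelines).
- boat_yellow: yellow painted wooden toy boat hull: flat block 130 x 38 x 24 mm high, ~60 g, square stern, pointed bow (last 19 mm), dark mast hole and patch on top. Origin: mid-length, mid-width, on the underside; x to the bow, z up. Starts in the crosswise pile: one of two in the middle layer, laid across the bottom pair; hulls of a pair lie 84 mm apart (centrelines).
- boat_green: green painted wooden toy boat hull: flat block 130 x 38 x 24 mm high, ~60 g, square stern, pointed bow (last 19 mm), dark mast hole and patch on top. Origin: mid-length, mid-width, on the underside; x to the bow, z up. Starts in the crosswise pile: one of two in the middle layer, laid across the bottom pair; hulls of a pair lie 84 mm apart (centrelines).
- boat_white: white painted wooden toy boat hull: flat block 130 x 38 x 24 mm high, ~60 g, square stern, pointed bow (last 19 mm), dark mast hole and patch on top. Origin: mid-length, mid-width, on the underside; x to the bow, z up. Starts in the crosswise pile: on top, across the middle, parallel to the bottom pair; hulls of a pair lie 84 mm apart (centrelines).
- stand_red: fixed drying stand: red base board 100 x 80 x 8 mm with two bare wooden runners, each 14 mm wide, 80 mm long, centrelines 68 mm apart, their tops 28 mm above the bench. Origin: centre of the stand, at bench height. x crosses the runners (a hull laid across both runners has its length along x), y runs along the runners, z up.
- stand_blue: fixed drying stand: blue base board 100 x 80 x 8 mm with two bare wooden runners, each 14 mm wide, 80 mm long, centrelines 68 mm apart, their tops 28 mm above the bench. Origin: centre of the stand, at bench height. x crosses the runners (a hull laid across both runners has its length along x), y runs along the runners, z up.
- stand_yellow: fixed drying stand: yellow base board 100 x 80 x 8 mm with two bare wooden runners, each 14 mm wide, 80 mm long, centrelines 68 mm apart, their tops 28 mm above the bench. Origin: centre of the stand, at bench height. x crosses the runners (a hull laid across both runners has its length along x), y runs along the runners, z up.
- stand_green: fixed drying stand: green base board 100 x 80 x 8 mm with two bare wooden runners, each 14 mm wide, 80 mm long, centrelines 68 mm apart, their tops 28 mm above the bench. Origin: centre of the stand, at bench height. x crosses the runners (a hull laid across both runners has its length along x), y runs along the runners, z up.
- stand_white: fixed drying stand: white base board 100 x 80 x 8 mm with two bare wooden runners, each 14 mm wide, 80 mm long, centrelines 68 mm apart, their tops 28 mm above the bench. Origin: centre of the stand, at bench height. x crosses the runners (a hull laid across both runners has its length along x), y runs along the runners, z up.

How it is judged:
By the outcome, as a careful person would: the job done as asked, in the order asked, and still so for the second after the job is handed in, with the robot touching nothing.
It also fails if it takes over 122 s, if anything falls off the work surface, if the arm or the gripper's body presses on something with over 40 N, if the wrist force passes 120 N, or if a joint passes its speed limit or range.

### The arm

A 6-joint arm with a two-finger parallel gripper is mounted at the origin on the work surface. World frame = base frame: x ahead of the robot, y to its left, z up, the work surface at z = 0. Lengths are in m, angles in rad, forces in N, time in s.
With the tool pointing down it reaches from about 0.3 to 0.875 m from the base axis. Payload 6.4 kg.
Tool frame: the origin (TCP) lies at the very end of the fingers, on their centre line; the grasp point (between the pads) lies ctrl.hold_point_z behind it (ctrl.hold_point_z is the distance from the TCP to the grasp point, in m); z points along the fingers, y is the line along which they close (so a half turn about z gives the same grasp; the last joint's range is limited). The gripper opens to 88 mm and grips with 3 to 60 N. Pads are 18 mm wide; open, the fingers measure 123 mm over their backs; the gripper's body (75 mm by 187 mm) begins 45 mm behind the grasp point.
Start: joints at [0.989, 0.181, 1.607, -0, 1.354, -0.206], TCP at [0.211, 0.535, 0.239] pointing down, gripper open.
Joint ranges: [-2.99, 2.99], [-0.89, 2.07], [0.3, 2.58], [-1.14, 4.28], [0, 2.63], [-3.12, 3.12]. Speed limits (rad/s): [2.57, 2.57, 3.01, 3.14, 3.14, 3.14].

### API

Orientations are given as a unit quaternion [x, y, z, w].
In Python, from cell import ctrl, command_gripper, monitor, imaging gives the robot as it stands. Calls block until the motion is done:
- ctrl.movep(position, orientation): joint-space move of the TCP to a pose.
- ctrl.move_linear(position, v=0.15, orientation=None, guard=None): straight line of the TCP; orientation=None keeps the orientation; v is the mean speed in m/s. With guard (N) it stops when the force on the tool has changed by that much, and returns True; else False.
- ctrl.move_j(angles): joint-space move.
- command_gripper(opening, grasp_force=None): finger opening in m; grasp_force is the grip in N (None keeps the last); returns when the fingers have stopped.
- ctrl.wait(seconds).
- ctrl.ik(position, orientation): joint angles nearest the present ones, or None.
- monitor.state(): the state.
- imaging.grab_frame(name): name is "scene" or "top"; returns a dict with "pixels" (400x640x3 uint8, blue, green, red), "vfov" (degrees; the focal length in pixels is half the picture's height over the tangent of half this angle, whatever the lens; pixels are square), "cx", "cy" (the principal point, pixels), "k1" (the pictures are not rectified: a ray, as slopes to the right and down, at radius r is drawn at 1 + k1 r^2 times it, then the intrinsics apply), "eye" and "attitude" of the camera in the world. Camera axes: x right, y down, z forward; pixel columns grow to the right and rows downward; lengths in m; the calibration is good to about 2 mm. A picture is of the moment at which its call begins. There is no depth.
A pose or a line that the arm cannot do raises ctrl.MotionError and nothing moves.
- ctrl.job_done(): hands the job in; it is judged then, once.
Trained networks look in a picture, given as the dict that the camera call returned (one of the last four; its "shot" number tells which), for a name from the list of things; names that differ only in an ending like _2 or _b are one class to them, and where a whole thing is asked for, a point or a joint stands for the part that bears it (a point fixed in the world has none). Each returns a list of dicts, best first, with "confidence" (0 to 1); they miss things now and then, are a little off and sometimes report something else, mostly with a low value. They report only what shows in the picture. A call takes as long as a camera call.
- imaging.look_for(picture, label): "position" ([x, y, z] in m, in world coordinates, good to about 4 mm: the middle of the surface that is visible of it).
The state is a dict: "t": time; "q": joint angles; "qd": joint speeds; "joint_efforts": joint torques, N m; "position": TCP position; "tcp_rot": TCP orientation; "ft_force": force on the tool from outside, world axes, zero at the start; "ft_torque": the same for the moment, N m; "finger_gap": finger opening in m; "grasp_force": force on a finger pad.
Only numpy, scipy, OpenCV 4.12 (cv2) and the standard library are available. Lean on these libraries where they do the work, as an engineer would, in place of code of your own. Each camera call takes 0.05 s, during which the arm holds its last target. There are 200 camera calls.

## Working session

There is one attempt and no reset: what is moved stays moved. The work goes in short steps, each a Python script; the robot and the scene stay as the last script left them, time stands still between calls to the robot, and variables do not carry over. Pictures are saved under pics/ and viewed, at most 14 in all, crops included, and the job is handed in when it is done.

```bash
mkdir -p pics; ls; python3 - <<'E'
from cell import ctrl, command_gripper, monitor, imaging
import cv2
for n in ("top","scene"):
    f=imaging.grab_frame(n); cv2.imwrite(f"pics/{n}0.png",f["pixels"])
    print({k:v for k,v in f.items() if k!="pixels"})
    if n=="top" or 1:
        for l in ["boat_"+c for c in "red blue yellow green white".split()]+["stand_"+c for c in "red blue yellow green white".split()]:
            print(l,[(r["position"],r["confidence"]) for r in imaging.look_for(f,l)[:2]])
print(ctrl.hold_point_z, monitor.state())
E
```

```text
pics
{'vfov': 48.10002191961511, 'cx': 319.8804104235982, 'cy': 202.7809100711407, 'k1': -0.023934521896740158, 'eye': array([ 0.34201958, -0.00702421,  1.06630889]), 'attitude': array([-0.69713874,  0.71022413, -0.0641471 ,  0.07392163]), 'shot': 1}
boat_red [([0.387, 0.333, 0.0407], 0.59)]
boat_blue [([0.4018, 0.2419, 0.0467], 0.89)]
boat_yellow [([0.4391, 0.2666, 0.0694], 0.74), ([0.6081, 0.2194, 0.009], 0.58)]
boat_green [([0.3551, 0.2567, 0.0705], 0.79)]
boat_white [([0.3919, 0.2826, 0.0883], 0.78)]
stand_red [([0.3865, 0.3357, 0.0412], 0.64), ([0.5987, -0.2291, 0.0097], 0.58)]
stand_blue [([0.3906, -0.2782, 0.0097], 0.58)]
stand_yellow [([0.6102, 0.22, 0.0101], 0.84)]
stand_green [([0.4727, 0.01, 0.0124], 0.84)]
stand_white [([0.6617, -0.009, 0.0075], 0.96)]
{'vfov': 52.85875737990414, 'cx': 325.7206904697433, 'cy': 200.63556878993225, 'k1': 0.013080303076539226, 'eye': array([0.99908646, 0.58149512, 0.75484012]), 'attitude': array([ 0.28796541,  0.86726232, -0.38333137, -0.13412326]), 'shot': 2}
boat_red [([0.394, 0.338, 0.0457], 0.88)]
boat_blue [([0.4027, 0.25, 0.0421], 0.71
[... 437 characters left out ...]
7)]
0.0187 {'t': 1.1, 'q': array([ 9.88701189e-01,  1.80805249e-01,  1.60700400e+00, -2.23082967e-05,
        1.35383329e+00, -2.06294895e-01]), 'qd': array([ 0.00036086,  0.00028152,  0.00029213, -0.00179921, -0.00089786,
        0.0009508 ]), 'joint_efforts': array([-1.02907965e-03, -4.33858216e+01, -3.42162788e+01,  6.99545187e-02,
        3.11699195e-02, -6.68163040e-06]), 'position': array([0.21102233, 0.53487828, 0.23870957]), 'tcp_rot': array([ 1.86794031e-01,  9.82399099e-01, -2.72106202e-05,  4.78648040e-07]), 'ft_force': array([ 0.62241434, -0.28394467,  0.65702687]), 'ft_torque': array([-0.02218701, -0.00442377, -0.05515783]), 'grasp_force': 0.0, 'finger_gap': 0.08804923773768271}
```

View pics/top0.png

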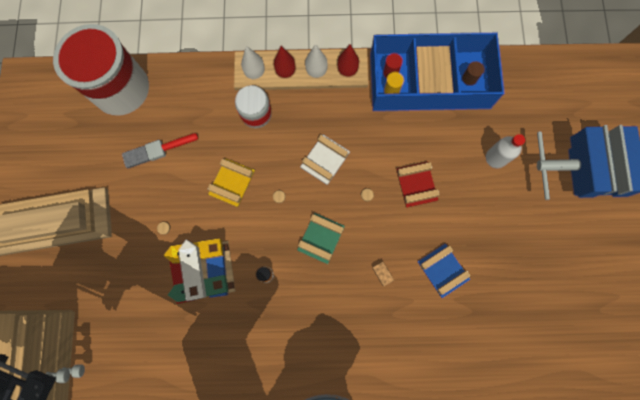

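View pics/scene0.png

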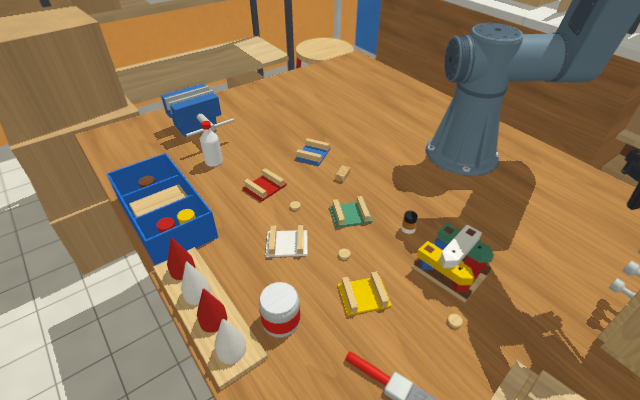

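The top view shows the pile at about px (200,270) with white uppermost. The stands are yellow (232,180), white (325,158), red (418,184), green (322,237) and blue (445,268), and a dark bottle sits near the pile at (263,273). The scene view agrees. Next I'll write a silhouette fitter that uses both cameras.

```bash
cat > h.py <<'E'
import numpy as np, cv2
from scipy.spatial.transform import Rotation as R
from scipy.optimize import minimize
from cell import ctrl, command_gripper, monitor, imaging
S=6
def proj(f,P):
    p=R.from_quat(f["attitude"]).inv().apply(np.atleast_2d(P)-f["eye"])
    s=p[:,:2]/p[:,2:]; s=s*(1+f["k1"]*(s**2).sum(1,keepdims=True))
    return s*200/np.tan(np.radians(f["vfov"])/2)+[f["cx"],f["cy"]]
def prism(xy,z0,z1,pose):
    c,s=np.cos(pose[2]),np.sin(pose[2]); xy=np.array(xy)@np.array([[c,s],[-s,c]])+pose[:2]
    return np.vstack([np.c_[xy,np.full(len(xy),z)] for z in (z0,z1)])
def box(x0,x1,y): return [(x0,-y),(x1,-y),(x1,y),(x0,y)]
HULL=[(-.065,-.019),(.046,-.019),(.065,0),(.046,.019),(-.065,.019)]
def parts(kind,pose,z):
    if kind=="boat": return [prism(HULL,z,z+.024,pose)],[]
    return [prism(box(-.05,.05,.04),0,.008,pose)],[prism(box(a-.007,a+.007,.04),.008,.028,pose) for a in(-.034,.034)]
def cmask(img,col):
    h,s,v=[a.astype(int) for a in cv2.split(cv2.cvtColor(img,cv2.COLOR_BGR2HSV))]
    return {"red":((h<7)|(h>172))&(s>150)&(v>40),"blue":(h>100)&(h<130)&(s>100)&(v>30),
     "yellow":(h>20)&(h<33)&(s>170)&(v>60),"green":(h>55)&(h<98)&(s>60)&(v>20),"white":(s<60)&(v>85)}[col]
def render(f,o,kind,pose,z,shape):
    m=np.zeros(shape,np.uint8)
    for val,ps in zip((1,0),parts(kind,pose,z)):
        for P in ps:
            q=((proj(f,P)+.5-o)*S-.5)
            cv2.fillConvexPoly(m,np.round(cv2.convexHull(q.astype(np.float32))*16).astype(np.int32),val,shift=4)
    return m
def fit(frames,kind,col,p0,z=0,tag=None,yaws=None,vis=None):
    D=[]
    for f in frames:
        u=proj(f,[*p0[:2],z])[0]; o=np.maximum(np.round(u-48).astype(int),0)
        im=cv2.resize(f["pixels"][o[1]:o[1]+96,o[0]:o[0]+96],None,fx=S,fy=S,interpolation=cv2.INTER_CUBIC)
        m=cmask(im,col).astype(np.uint8); m=cv2.morphologyEx(m,cv2.MORPH_OPEN,np.ones((7,7)))
        near=np.zeros_like(m); cv2.circle(near,tuple(int(a) for a in (u-o)*S),42*S,1,-1); m&=near
        if kind=="boat":
            cs,_=cv2.findContours(m,cv2.RETR_EXTERNAL,cv2.CHAIN_APPROX_NONE)
            m[:]=0
            if cs: 
                cs=[c for c in cs if cv2.contourArea(c)>6*S*S and np.linalg.norm(c.mean((0,1))/S-(u-o))<30] or cs
                cv2.fillConvexPoly(m,cv2.convexHull(np.vstack(cs)),1)
        D.append((f,o,im,m))
    def cost(p,each=False):
        e=[]
        for f,o,im,m in D:
            r=render(f,o,kind,p,z,m.shape); e.append((r&m).sum()/max((r|m).sum(),1))
        return e if each else -np.mean(e)
    best=None
    for y in (np.arange(0,2*np.pi if kind=="boat" else np.pi,np.pi/6) if yaws is None else yaws):
        x0=np.array([p0[0],p0[1],y]); sim=np.vstack([x0,x0+[.012,0,0],x0+[0,.012,0],x0+[0,0,.25]])
        r=minimize(cost,x0,method="Nelder-Mead",options=dict(initial_simplex=sim,xatol=1e-4,fatol=1e-4))
        if best is None or r.fun<best.fun: best=r
    tiles=[]
    for f,o,im,m in D:
        im=im.copy(); r=render(f,o,kind,best.x,z,m.shape)
        for mm,cc in((m,(255,0,255)),(r,(0,255,255))): cv2.drawContours(im,cv2.findContours(mm,0,1)[0],-1,cc,2)
        tiles.append(cv2.resize(im,(260,260)))
    return best.x,cost(best.x,True),np.vstack(tiles)
def grab(): return [imaging.grab_frame("top"),imaging.grab_frame("scene")]
E
cat > m.py <<'E'
from h import *
import json
F=grab(); T=[]
G=dict(red=(.599,-.227),blue=(.39,-.276),yellow=(.612,.222),green=(.472,.01),white=(.666,-.007))
out={}
for c,g in G.items():
    p,e,t=fit(F,"stand",c,g); out[c]=list(p); T.append(t); print(c,p.round(4),np.round(e,3))
    for f in F: print("   one cam",fit([f],"stand",c,p,yaws=[p[2]])[0].round(4))
p,e,t=fit(F,"boat","white",(.397,.288),.068); T.append(t); print("boat",p.round(4),np.round(e,3))
for f in F: print("   one cam",fit([f],"boat","white",p,.068,yaws=[p[2]])[0].round(4))
json.dump(out,open("stands.json","w"))
cv2.imwrite("pics/fit.png",cv2.resize(np.hstack(T),(798,266),interpolation=cv2.INTER_AREA))
E
time python3 m.py
```

```text
red [ 0.596  -0.232   0.1849] [0.805 0.866]
   one cam [ 0.5951 -0.2306  0.1805]
   one cam [ 0.5963 -0.2333  0.1967]
blue [ 0.3873 -0.2818  0.5512] [0.834 0.781]
   one cam [ 0.3858 -0.2801  0.56  ]
   one cam [ 0.3885 -0.2835  0.5734]
yellow [0.6102 0.2211 2.7233] [0.844 0.934]
   one cam [0.6096 0.2227 2.7338]
   one cam [0.6103 0.2207 2.7253]
green [ 0.4686  0.0036 -0.4499] [0.783 0.858]
   one cam [ 0.4685  0.0055 -0.4342]
   one cam [ 0.469   0.0029 -0.4288]
white [ 0.664  -0.009   2.5323] [0.88  0.837]
   one cam [ 0.6635 -0.0082  2.54  ]
   one cam [ 0.6641 -0.0104  2.5372]
boat [0.3953 0.2893 6.4639] [0.944 0.93 ]
   one cam [0.3951 0.2905 6.4684]
   one cam [0.3953 0.2878 6.4612]
real	0m12.245s
user	0m11.018s
sys	0m0.728s
```

View pics/fit.png

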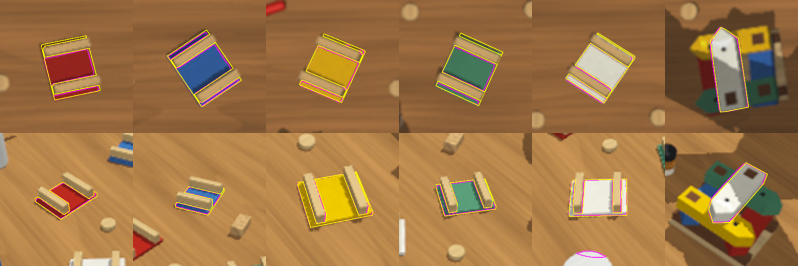

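```bash
cat >> h.py <<'E'
import json
ST=json.load(open("stands.json")) if __import__("os").path.exists("stands.json") else {}
def quat(yaw): return (R.from_euler("z",yaw)*R.from_euler("x",np.pi)).as_quat()
def best_yaw(pos,yaw):
    c=[]
    for y in(yaw,yaw+np.pi):
        q=ctrl.ik(pos,quat(y))
        if q is not None: c.append((abs(q[5]),y))
    return min(c)[1]
def say(*a): s=monitor.state(); print(*a,"t%.1f pos"%s["t"],s["position"].round(4),"gap%.4f F%.1f"%(s["finger_gap"],s["grasp_force"]),s["ft_force"].round(1))
def carry(col,p,zb,dz=.014,off=0,op=.062,up=.2):
    """pick hull at pose p (underside zb), hold dz above underside, off along hull; place on its stand"""
    hz=ctrl.hold_point_z; g=np.array(p[:2])+off*np.array([np.cos(p[2]),np.sin(p[2])])
    y=best_yaw([*g,.2],p[2]); zt=zb+dz-hz
    command_gripper(op,15)
    ctrl.movep([*g,max(zt+.06,.11)],quat(y)); ctrl.move_linear([*g,zt],v=.12); 
    command_gripper(0.0,15); say("gripped")
    ctrl.move_linear([*g,zt+.02],v=.08); ctrl.move_linear([*g,up],v=.25); say("lifted")
    s=ST[col]; y2=best_yaw([*s[:2],.2],s[2])
    d=off if np.cos(y-p[2])>0 else -off   # offset along tool x
    t=np.array(s[:2])+d*np.array([np.cos(y2),np.sin(y2)]); z2=.028+dz-hz
    ctrl.movep([*t,z2+.07],quat(y2)); ctrl.move_linear([*t,z2+.008],v=.15); ctrl.wait(.15)
    hit=ctrl.move_linear([*t,z2-.002],v=.02,guard=2.5); say("down",hit,"expected z %.4f"%z2)
    command_gripper(op); ctrl.move_linear([*t,z2+.09],v=.2); say("done "+col)
E
cat > w.py <<'E'
from h import *
F=grab()
w,e,_=fit(F,"boat","white",(.395,.289),.068)
P={}
for c,g,z in(("yellow",(.442,.285),.044),("green",(.36,.29),.044)):
    P[c],e,_=fit(F,"boat",c,g,z); print(c,P[c].round(4),np.round(e,3))
m=(P["yellow"][:2]+P["green"][:2])/2; ax=np.array([np.cos(w[2]),np.sin(w[2])])
off=float((m-w[:2])@ax); print("white",w,"off",off)
if abs(off)>.012: raise SystemExit
carry("white",w,.068,dz=.016,off=off*.5)
F=grab()
for f,n in zip(F,"ts"): cv2.imwrite(f"pics/w_{n}.png",f["pixels"])
cv2.imwrite("pics/w.png",np.hstack([cv2.resize(F[0]["pixels"],(400,250)),cv2.resize(F[1]["pixels"],(400,250))]))
for c in("yellow","green"):
    p,e,_=fit(F,"boat",c,P[c],.044,yaws=[P[c][2],P[c][2]+np.pi]); print(c,p.round(4),np.round(e,3))
E
python3 w.py
```

```text
yellow [0.4375 0.2934 1.7022] [0.949 0.98 ]
green [0.3529 0.2807 1.7497] [0.935 0.937]
white [0.39560139 0.28939889 0.17046217] off -0.000831972538135838
gripped t4.2 pos [0.3956 0.2895 0.0659] gap0.0380 F15.0 [-1.1 -0.3  4.3]
lifted t5.2 pos [0.3945 0.289  0.1987] gap0.0379 F15.0 [-0.9  0.8 -1.9]
down True expected z 0.0253 t7.9 pos [ 0.6639 -0.0089  0.0256] gap0.0376 F15.0 [0.8 0.3 3.1]
done white t9.1 pos [ 0.6632 -0.0087  0.1147] gap0.0617 F0.0 [-0.3  0.5 -1.1]
yellow [0.4373 0.2935 1.7117] [0.804 0.984]
green [0.3531 0.2813 1.7634] [0.501 0.943]
```

View pics/w.png

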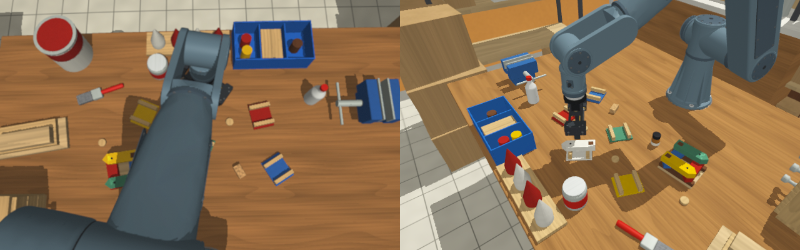

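White now lies across its stand, seen in the scene half at about (580,150). The pile still stands, with yellow and green on top. Next are yellow and green, with a fresh fit from the home pose each time.

```bash
cat >> h.py <<'E'
Q0=[0.989,0.181,1.607,0,1.354,-0.206]
def check(col):
    """hull on stand vs. stand: offset along/across (mm), yaw error (deg)"""
    F=grab(); s=ST[col]
    p,e,_=fit(F,"boat",col,s,.028,yaws=[s[2],s[2]+np.pi]); d=(p[:2]-s[:2])@np.array([[np.cos(s[2]),-np.sin(s[2])],[np.sin(s[2]),np.cos(s[2])]])
    print("CHECK",col,"off mm",(d*1e3).round(1),"yaw",round(float(np.degrees((p[2]-s[2]+np.pi/2)%np.pi-np.pi/2)),1),np.round(e,2))
E
cat > y.py <<'E'
from h import *
P=dict(yellow=[.4373,.2935,1.705],green=[.353,.281,1.755])
ctrl.move_j(Q0); check("white")
for c in P:
    p,e,_=fit(grab(),"boat",c,P[c],.044,yaws=[P[c][2]]); print(c,p.round(4),np.round(e,3))
    if min(e)<.85 or np.linalg.norm(p[:2]-P[c][:2])>.006: raise SystemExit("look")
    carry(c,p,.044); ctrl.move_j(Q0); check(c)
F=grab()
for c,g in(("red",(.385,.333)),("blue",(.402,.25))):
    p,e,_=fit(F,"boat",c,g,.020); print(c,p.round(4),np.round(e,3))
cv2.imwrite("pics/y.png",np.hstack([cv2.resize(f["pixels"][60:320,120:520],(400,260)) for f in F]))
E
python3 y.py
```

```text
CHECK white off mm [-2.4 -3. ] yaw -3.9 [0.6  0.58]
yellow [0.4374 0.2934 1.7019] [0.948 0.978]
gripped t14.7 pos [0.4378 0.2936 0.0399] gap0.0378 F15.0 [-1.4 -0.3  4.5]
lifted t15.8 pos [0.4365 0.2931 0.1985] gap0.0377 F15.0 [-0.2 -0.5 -1.3]
down True expected z 0.0233 t18.1 pos [0.6105 0.2211 0.0236] gap0.0378 F15.0 [ 1.4 -0.6  2.2]
done yellow t19.2 pos [0.6097 0.2211 0.1127] gap0.0620 F0.0 [ 0.  -0.5  0.1]
CHECK yellow off mm [2.2 0.6] yaw 0.0 [0.61 0.58]
green [0.3529 0.2811 1.747 ] [0.935 0.937]
gripped t23.9 pos [0.3533 0.2813 0.0398] gap0.0376 F15.0 [0.1 0.2 4.3]
lifted t25.0 pos [0.3521 0.2807 0.1986] gap0.0377 F15.0 [-0.7 -1.2 -0.5]
down True expected z 0.0233 t27.6 pos [0.4688 0.0035 0.0235] gap0.0379 F15.0 [-0.3 -0.5  1.4]
done green t28.7 pos [0.4682 0.0037 0.1128] gap0.0616 F0.0 [ 0.4 -1.  -0.2]
CHECK green off mm [-2.5  1.6] yaw 0.0 [0.58 0.59]
red [0.3893 0.3276 0.2092] [0.956 0.959]
blue [0.4016 0.247  0.1056] [0.928 0.944]
```

View pics/y.png

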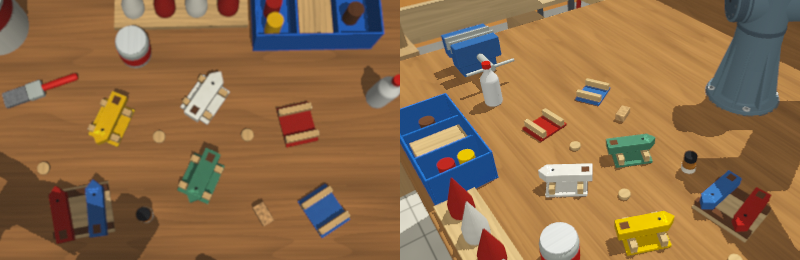

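White, yellow and green sit squarely on their stands, and red and blue remain on the battens. I'll zoom in to see the battens and judge the bottle's height.

```bash
cat > z.py <<'E'
from h import *
F=grab(); T=[]
for f in F:
    u=proj(f,[.395,.26,.02])[0].astype(int); im=cv2.resize(f["pixels"][u[1]-50:u[1]+50,u[0]-60:u[0]+60],(480,400),interpolation=cv2.INTER_CUBIC)
    print(u-[60,50]); T.append(cv2.resize(im,(396,330)))
cv2.imwrite("pics/z.png",np.hstack(T))
E
python3 z.py
```

```text
[151 220]
[383 206]
```

View pics/z.png

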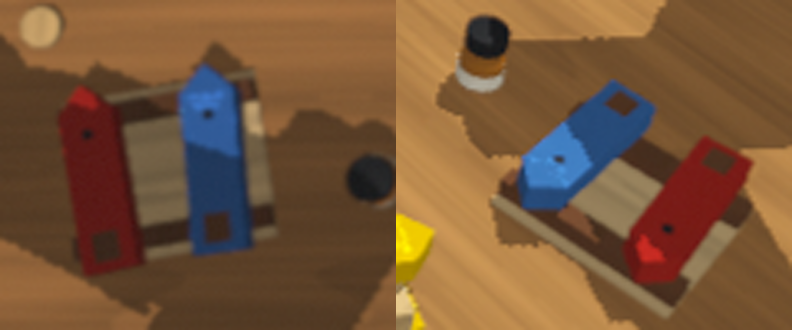

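```bash
cat > b.py <<'E'
from h import *
F=grab()
def solve(f,uv,z): return minimize(lambda p:((proj(f,[*p,z])[0]-uv)**2).sum(),[.4,.17],method="Nelder-Mead").x
for z in(.03,.05,.06,.07,.08,.1):
    p=solve(F[0],[263,274],z); print(z,p.round(3),proj(F[1],[*p,z])[0].round(1))
print("base",solve(F[1],[528,230],0))
E
python3 b.py
```

```text
0.03 [0.384 0.139] [410.6 222.1]
0.05 [0.383 0.136] [411.2 215.7]
0.06 [0.382 0.135] [411.5 212.5]
0.07 [0.382 0.133] [411.8 209.2]
0.08 [0.382 0.132] [412.2 205.9]
0.1 [0.381 0.129] [412.8 199.1]
base [0.13253732 0.32232676]
```

The bottle is about 50 mm tall and 110 mm from blue, so the gripper body clears it at 81 mm or higher. The battens are only near the hull ends, so there is room to grip at mid-length.

```bash
cat > r.py <<'E'
from h import *
P=dict(blue=[.4016,.247,.1056],red=[.3893,.3276,.2092])
for c in P:
    p,e,_=fit(grab(),"boat",c,P[c],.020,yaws=[P[c][2]]); print(c,p.round(4),np.round(e,3))
    if min(e)<.85 or np.linalg.norm(p[:2]-P[c][:2])>.006: raise SystemExit("look")
    carry(c,p,.020,dz=.016); ctrl.move_j(Q0); check(c)
F=grab(); rows=[]
for f in F:
    rows.append(np.hstack([cv2.resize(f["pixels"][v-26:v+26,u-26:u+26],(160,160),interpolation=cv2.INTER_CUBIC) for u,v in [proj(f,[s[0],s[1],.04])[0].astype(int) for s in ST.values()]]))
cv2.imwrite("pics/r.png",np.vstack(rows))
E
python3 r.py
```

```text
blue [0.4016 0.2471 0.105 ] [0.93  0.943]
gripped t34.4 pos [0.4019 0.2472 0.0177] gap0.0379 F15.0 [-1.   0.5  4.4]
lifted t35.6 pos [0.4006 0.2468 0.1984] gap0.0379 F15.0 [ 0.   0.8 -1.4]
down True expected z 0.0253 t38.7 pos [ 0.3874 -0.282   0.0255] gap0.0377 F15.0 [ 0.7 -1.   1. ]
done blue t39.8 pos [ 0.387  -0.2815  0.1148] gap0.0621 F0.0 [-0.3 -0.7 -0.5]
CHECK blue off mm [-0.6  0.6] yaw -0.3 [0.6 0.6]
red [0.3893 0.3276 0.2091] [0.957 0.961]
gripped t45.8 pos [0.3897 0.3278 0.0178] gap0.0375 F15.0 [-1.3  0.2  4.7]
lifted t47.0 pos [0.3885 0.3271 0.1985] gap0.0378 F15.0 [ 0.  -0.3 -0.8]
down True expected z 0.0253 t50.3 pos [ 0.5963 -0.2322  0.0255] gap0.0379 F15.0 [1.8 1.2 3.9]
done red t51.4 pos [ 0.5956 -0.2317  0.1147] gap0.0621 F0.0 [-0.4  0.4 -0.6]
CHECK red off mm [-0.9  1.3] yaw -0.5 [0.62 0.59]
```

View pics/r.png

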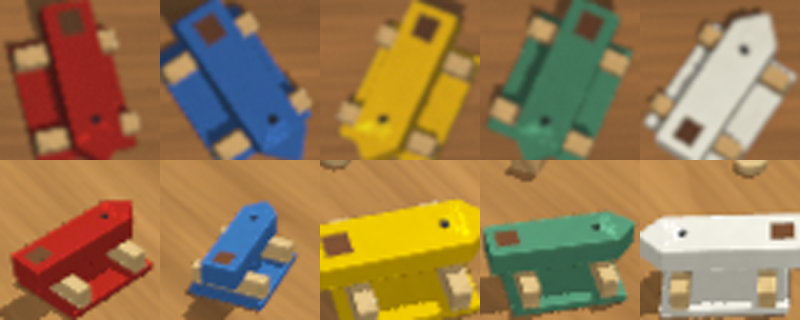

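All five hulls lie across both runners. The earlier check mixed each hull with its same-coloured base, so I'll verify once more with a combined hull and stand silhouette before handing in.

```bash
cat > v.py <<'E'
import h; from h import *
F=grab()
def run(c):
    s=np.array(ST[c]); D=[]
    for f in F:
        u=proj(f,[*s[:2],.03])[0]; o=np.round(u-48).astype(int)
        im=cv2.resize(f["pixels"][o[1]:o[1]+96,o[0]:o[0]+96],None,fx=S,fy=S,interpolation=cv2.INTER_CUBIC)
        m=cmask(im,c).astype(np.uint8); near=np.zeros_like(m); cv2.circle(near,(48*S,48*S),38*S,1,-1)
        m=cv2.morphologyEx(m&near,cv2.MORPH_OPEN,np.ones((7,7)))
        for k in cv2.findContours(1-m,cv2.RETR_LIST,1)[0]:
            if cv2.contourArea(k)<70*S*S and abs((k.mean((0,1))/S-48)).max()<30 and cv2.contourArea(k)<40*S*S: pass
        D.append((f,o,m))
    def cost(x):
        e=[]
        for f,o,m in D:
            r=render(f,o,"stand",x[:3],0,m.shape)|render(f,o,"boat",x[3:],.028,m.shape); e.append((r&m).sum()/(r|m).sum())
        return -np.mean(e)
    best=None
    for a in(0,np.pi):
        x0=np.r_[s,s[:2],s[2]+a]; sim=np.vstack([x0]+[x0+d for d in np.diag([.006,.006,.1,.006,.006,.1])])
        r=minimize(cost,x0,method="Nelder-Mead",options=dict(initial_simplex=sim,xatol=5e-5,fatol=5e-5,maxiter=600))
        if best is None or r.fun<best.fun: best=r
    x=best.x; c_,s_=np.cos(x[2]),np.sin(x[2]); d=(x[3:5]-x[:2])@np.array([[c_,-s_],[s_,c_]])*1e3
    print(c,"hull-stand mm",d.round(1),"yaw",round(float(np.degrees((x[5]-x[2]+np.pi/2)%np.pi-np.pi/2)),1),"stand shift mm",((x[:2]-s[:2])*1e3).round(1),"iou",round(-best.fun,3))
for c in ST: run(c)
E
python3 v.py
```

```text
red hull-stand mm [-0.5 -1. ] yaw 0.6 stand shift mm [-0.2 -0.1] iou 0.862
blue hull-stand mm [ 0.1 -0.5] yaw 1.1 stand shift mm [-0.1  0.2] iou 0.824
yellow hull-stand mm [1.5 1.6] yaw 0.9 stand shift mm [-0. -0.] iou 0.9
green hull-stand mm [-1.5 -0.5] yaw 0.5 stand shift mm [ 0.1 -0. ] iou 0.849
white hull-stand mm [-1.2  0.4] yaw 1.0 stand shift mm [-0.3 -0.3] iou 0.919
```

All hulls are within about 2 mm and about 1° of their stands.

```bash
python3 -c "
from cell import ctrl
print(ctrl.job_done())"
```

```text
the job is handed in; nothing more can be done
None
```

All five hulls are right way up on the stands of their own colours, centred to about 2 mm and square to about 1° by the final camera check, and the job was handed in at roughly 55 s of the 122 s allowed.

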